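# Feel out the root gap and wedge the gauge at its tight place

### The job

Take the thin-bladed gauge, the one with the shorter handle, from the wooden rack, lower its blade into the wide end of the tapering gap between the two steel bars of the welding fixture, and slide it towards the narrow end until it is nipped snugly between both bars (a firm drag of about 8 N along the gap), without forcing it. Let go and leave it standing there by itself, nipped, to hold the gap for the next tack, and leave the thicker gauge and the other things on the bench alone.

Things in the scene. Friction and masses are not known exactly. Their poses are not given: they have to be found in the camera images.
- thin_gauge: The gauge to use. Steel blade 8 mm thick (its y), 16 mm wide (x), 38 mm long, under a black handle 18 mm thick (y), 24 wide (x), 44 tall. Origin: centre of the blade's lower end; z up: blade 0 to 38 mm, handle 38 to 82 mm. About 190 g. It starts upright in either slot of the rack, handle resting on the rack's top, blade fairly loose in the slot.
- thick_gauge: A gauge not to be used, in the rack's other slot: a blade 12 mm thick and a visibly bigger black handle, 18 mm thick, 32 wide, 62 tall. Same origin and axes.
- rack: Wooden block 130 x 46 x 42 mm, fixed. Origin: centre of its underside. Two slots right through it, at x = -35 and +35 mm on its long (x) axis, each 19 mm along x and 14 mm along y. The handles stand on its top, thickness along the rack's y.
- datum_bar: Rigid dark steel bar of the fixture, on a base plate 12 mm thick. Origin: on the base plate's top, in the plane of the bar's gap-side face, mid-length. x along the bar to the narrow end of the gap, y across the gap away from this bar, z up; it fills x -110 to 110, y -30 to 0, z 0 to 25 mm. The gauge must end with its blade flat along this face, blade centre about 4 mm off it.
- gap_wide (a point): Point in the gap near its wide end, level with the bar tops: 75 mm before mid-length (datum bar x = -75 mm), 10 mm off the datum bar's face. The gap here is about 15 to 22 mm wide and 25 mm deep. Facing the datum bar stands a second bar of the same size (not tracked); the gap narrows evenly by about 1 mm every 12 mm towards the narrow end.
- gap_narrow (a point): Point on the top edge of the datum bar's gap face at the narrow end (datum bar x = 110 mm), gap about 0.3 to 7 mm there. The exact gap differs each time by some 6 mm: the blade's leading edge first touches both bars anywhere from 20 to 96 mm past mid-length; a snug fit comes 2 to 6 mm later.
- fixture: Steel base plate of the fixture, 270 x 160 x 12 mm, fixed; axes as the datum bar, origin 12 mm under its. The second bar gives sideways on springs, about 60 N/mm. Dry steel, friction about 0.6. Rubbing on one bar alone also drags but is no fit: both must squeeze the blade and go on doing so when it is let go. 8 N of drag with both touching is about 7 N of squeeze; over 16 N is forced.
- hammer: Hammer lying on the bench, a bystander.
- brush: Brush lying on the bench, a bystander.
- magnet: Flat triangular welding magnet, 110 mm, a bystander.
- spray: Upright can 56 mm wide, 180 mm tall, a bystander.
- pipe_stub: Short upright pipe piece 48 mm wide, 35 mm tall, a bystander.
Not all that is in view belongs to the job. Leave any yellow look-alike of the thin_gauge alone.

How it is judged:
By the outcome, as a careful person would: the job done as asked, in the order asked, and still so for the second after the job is handed in, with the robot touching nothing.
It also fails if it takes over 67 s, if anything falls off the work surface, if the arm or the gripper's body presses on something with over 40 N, if the wrist force passes 120 N, or if a joint passes its speed limit or range.

### The arm

A 6-joint arm with a two-finger parallel gripper is mounted at the origin on the work surface. World frame = base frame: x ahead of the robot, y to its left, z up, the work surface at z = 0. Lengths are in m, angles in rad, forces in N, time in s.
With the tool pointing down it reaches from about 0.35 to 0.85 m from the base axis. Payload 8.1 kg.
Tool frame: the origin (TCP) lies at the very end of the fingers, on their centre line; the grasp point (between the pads) lies 19 mm behind it; z points along the fingers, y is the direction in which the jaws open and shut (so a half turn about z gives the same grasp; the last joint's range is limited). The gripper opens to 93 mm and grips with 3 to 60 N. Pads are 15 mm wide; open, the fingers measure 128 mm over their backs; the gripper's body (75 mm by 188 mm) begins 65 mm behind the grasp point.
Start: joints at [-1.346, 0.13, 1.488, -0, 1.523, -0.085], TCP at [0.183, -0.571, 0.219] pointing down, gripper open.
Joint ranges: [-2.96, 2.96], [-0.89, 2.26], [0.02, 2.5], [-1.34, 4.48], [0, 2.73], [-2.66, 2.66]. Speed limits (rad/s): [2.39, 2.39, 2.79, 3.14, 3.14, 3.14].

### API

Orientations are given as a rotation vector (axis times angle).
In Python, from plant import * gives the robot as it stands.
- The arm moves only by the tool apply_moves, never from a script. Its argument "commands" is one flat list of numbers, 7 for each row, row after row: the shift along the world's x, y, z in cm, then the turn, a rotation vector about the world's x, y, z in rad, then the finger opening in cm, from 0 to 9.3. A call has 1 to 8 rows; each row shifts and turns the pose as measured when the row begins; what a row does not reach is not made up. A row lasts 1/8 s, in which the tool goes at most 62.5 mm and 10.7 degrees, less where a joint would pass 70% of its speed; a pose out of reach is approached as far as the arm can. A call with a gripper value outside its range is refused whole. The fingers move at their own pace and stop on an object; "squeeze" is the grip in N (left out, the last holds). Time passes only in rows, so rows that do not move let the fingers close. It gives the time, the measured TCP pose, the force and the opening at its end, in the units of the state.
- read_state(): the state, without advancing time (a new reading comes with each control period).
- read_camera(name): name is "scene" or "top" or "wrist"; returns (picture, depth): 384x512x3 uint8, blue, green, red; 384x512 float32, m along the optical axis (not along the pixel's ray), 0 where there is no reading.
- camera_model(name): a dict with "intrinsics" (3x3 intrinsics, pixels), "R" (3x3) and "t" (3): a world point X has camera coordinates R X + t. Camera axes: x right, y down, z forward; pixel columns grow to the right and rows downward; lengths in m; the calibration is good to about 2 mm. A picture is of the moment at which its call begins: read the wrist's pose just before it. camera_model takes no time and is no camera call; for the wrist camera it gives the pose at the moment of the call.
- close_job(): hands the job in, once; it reports no verdict.
Trained networks look in the newest picture that a camera, given by its name, has taken for a name from the list of things; names that differ only in an ending like _2 or _b are one class to them, and where a whole thing is asked for, a point or a joint stands for the part that bears it (a point fixed in the world has none). Each returns a list of dicts, best first, with "conf" (0 to 1); they miss things now and then, are a little off and sometimes report something else, mostly with a low value. They report only what shows in the picture. A call takes as long as a camera call. They do not tell look-alikes from the thing itself.
- find_in(query, camera): "point" ([x, y, z] in m, in the coordinates of the camera as it stood for that picture, good to about 4 mm: the middle of the surface that is visible of it).
- cut_out(query, camera): "mask" (384x512 bool, what is visible of it).
- spot_point(query, camera): "point" ([x, y, z] in m, in the coordinates of the camera as it stood for that picture, good to about 4 mm: a listed point, or the origin of a listed thing).
The state is a dict: "t": time; "q": joint angles; "dq": joint speeds; "joint_torque": joint torques, N m; "tool_pos": TCP position; "orientation": TCP orientation; "force": force on the tool from outside, world axes, zero at the start; "wrist_torque": the same for the moment, N m; "opening": finger opening in m.
Only numpy, scipy, OpenCV 4.12 (cv2) and the standard library are available. Lean on these libraries where they do the work, as an engineer would, in place of code of your own. Each camera call takes 0.05 s, during which the arm holds its last target. There are 200 camera calls.

## Working session

There is one attempt and no reset: what is moved stays moved. The work goes in short steps, Python scripts to look and compute and a tool call to move; the robot and the scene stay as the last step left them, time stands still between calls to the robot, and variables do not carry over. Pictures are saved under pics/ and viewed, about 8 in all and at most 12, crops included, and the job is handed in when it is done.

Besides the shell and the picture viewer there is one more tool, called after "Call:" as a command line: name --argument value ..., lists and objects as JSON in quotes. apply_moves: Moves the arm, as the interface text tells. Its arguments: {"type":"object","properties":{"commands":{"type":"array"},"squeeze":{"type":"number"}},"required":["commands"]}

```bash
mkdir -p pics; ls; cat > h.py <<'E'
from plant import *
import numpy as np, cv2
def world(c,p):
    m=camera_model(c); return np.array(m["R"]).T@(np.array(p)-np.array(m["t"]))
def pix(c,X):
    m=camera_model(c); v=np.array(m["intrinsics"])@(np.array(m["R"])@np.array(X)+np.array(m["t"])); return v[:2]/v[2]
def cloud(c,d):
    m=camera_model(c); K=np.array(m["intrinsics"]); v,u=np.mgrid[:384,:512]
    P=np.stack([(u-K[0,2])/K[0,0]*d,(v-K[1,2])/K[1,1]*d,d],-1)
    return (P-np.array(m["t"]))@np.array(m["R"])
E
python3 - <<'E'
from h import *
ims=[]
for c in ["scene","top"]:
    im,d=read_camera(c); ims.append(im); np.savez(f"{c}.npz",im=im,d=d)
    for q in ["thin_gauge","thick_gauge","rack","datum_bar","gap_wide","gap_narrow"]:
        r=spot_point(q,c); print(c,q,[(round(x["conf"],2),world(c,x["point"]).round(3).tolist(),pix(c,world(c,x["point"])).round().tolist()) for x in r[:3]])
cv2.imwrite("pics/a.png",ims[0]); cv2.imwrite("pics/b.png",ims[1])
print(read_state())
E
```

```text
pics
scene thin_gauge [(0.6, [0.492, 0.245, 0.005], [298.0, 152.0]), (0.53, [0.413, 0.266, 0.001], [285.0, 140.0])]
scene thick_gauge [(0.51, [0.48, 0.312, 0.008], [310.0, 142.0])]
scene rack [(0.56, [0.487, 0.276, 0.006], [304.0, 147.0]), (0.45, [0.55, -0.359, -0.001], [149.0, 262.0])]
scene datum_bar [(0.87, [0.506, -0.138, 0.019], [207.0, 207.0])]
scene gap_wide [(0.69, [0.526, -0.061, 0.037], [232.0, 193.0])]
scene gap_narrow [(0.58, [0.491, -0.246, 0.043], [171.0, 216.0])]
top thin_gauge [(0.62, [0.498, 0.242, 0.002], [163.0, 214.0]), (0.48, [0.412, 0.267, -0.001], [153.0, 244.0])]
top thick_gauge [(0.47, [0.485, 0.307, 0.004], [140.0, 218.0])]
top rack [(0.86, [0.486, 0.274, -0.0], [152.0, 218.0]), (0.43, [0.505, -0.137, -0.006], [295.0, 212.0])]
top datum_bar [(0.91, [0.509, -0.136, 0.012], [295.0, 209.0])]
top gap_wide [(0.75, [0.524, -0.067, 0.034], [271.0, 203.0])]
top gap_narrow [(0.8, [0.502, -0.25, 0.035], [337.0, 210.0])]
{'t': 0.7, 'q': array([-1.34640029e+00,  1.30369379e-01,  1.48820149e+00,  8.26908038e-06,
        1.52305010e+00, -8.54136226e-02]), 'dq': array([ 0.00030593,  0.00031325, -0.00012606,  0.00255773,  0.0002677 ,
        0.00016368]), 'joint_torque': array([-9.57170560e-04, -5.59587550e+01, -4.91953182e+01,  7.66454358e-02,
        2.21364194e-02,  8.92669277e-06]), 'tool_pos': array([ 0.18294023, -0.57141803,  0.21865271]), 'orientation': array([-3.10394753e+00, -4.84698920e-01, -9.85459227e-06]), 'force': array([0.02508816, 0.39260448, 0.48475133]), 'wrist_torque': array([-0.05687457,  0.01878011,  0.01841231]), 'opening': 0.09312834635123898}
```

```bash
python3 - <<'E'
import cv2,numpy as np
a=cv2.imread("pics/a.png");b=cv2.imread("pics/b.png")
L=cv2.resize(a[100:300,120:380],(780,600),interpolation=cv2.INTER_CUBIC)
cv2.imwrite("pics/c.png",L)
cv2.imwrite("pics/d.png",cv2.resize(b[140:290,120:370],(800,480),interpolation=cv2.INTER_CUBIC))
E
```

```text
(no output)
```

View pics/c.png

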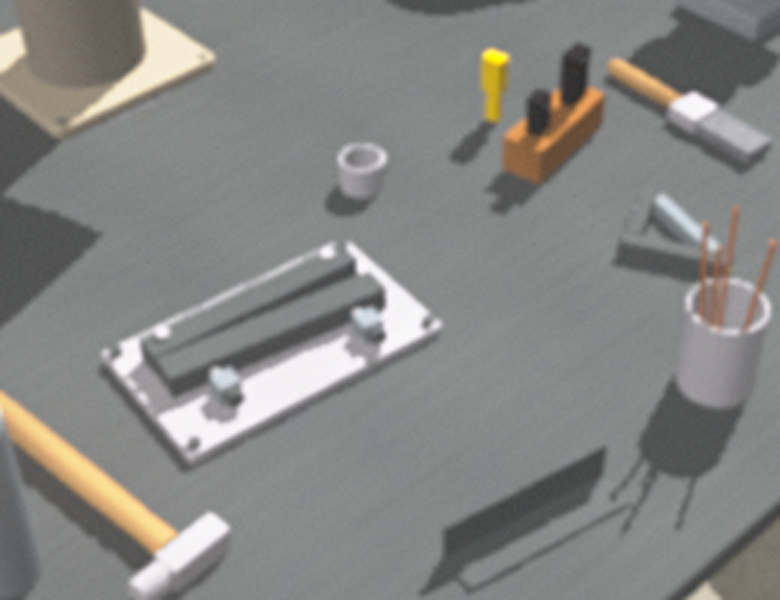

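View pics/d.png

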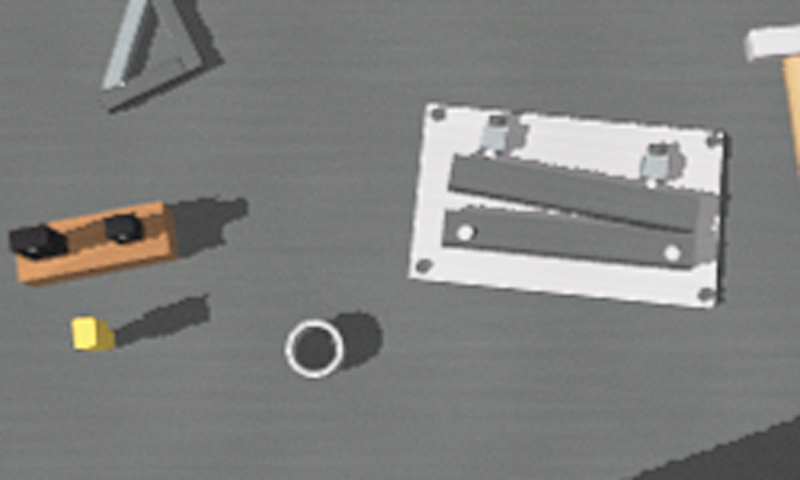

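The shorter black handle (thin gauge) is at about px (159,211) in the top view. The thick one is at (132,215), and the yellow look-alike is at (147,244). The datum bar is the lower bar with the two studs, and its narrow end points to the right (world −y). Next I'll get yaws from the depth.

```bash
cat >> h.py <<'E'
from scipy.spatial.transform import Rotation as R
def axes():
    s=read_state(); M=R.from_rotvec(s["orientation"]).as_matrix()
    return s,M
def rect(P):
    (c,wh,a)=cv2.minAreaRect((P[:,:2]*1000).astype(np.float32)); return np.round(c,1),np.round(wh,1),round(a,2)
E
python3 - <<'E'
from h import *
z=np.load("top.npz"); im,d=z["im"],z["d"]; P=cloud("top",d); ok=d>0
def box(x0,x1,y0,y1,z0,z1): return P[ok&(P[...,0]>x0)&(P[...,0]<x1)&(P[...,1]>y0)&(P[...,1]<y1)&(P[...,2]>z0)&(P[...,2]<z1)]
for n,b in dict(rackall=(.44,.54,.2,.35,.03,.05),handles=(.44,.54,.2,.35,.06,.13),thin=(.44,.54,.2,.27,.06,.13),thick=(.44,.54,.275,.35,.06,.13),plate=(.40,.62,-.3,.02,.006,.02),datumtop=(.45,.56,-.3,.02,.03,.045)).items():
    Q=box(*b); print(n,len(Q),rect(Q), np.percentile(Q[:,2],[5,50,95]).round(4))
s,M=axes(); print(M.round(3))
K=camera_model("wrist"); print(np.array(K["intrinsics"]).round(1).tolist(), (M.T@(-np.array(K["R"]).T@np.array(K["t"])-s["tool_pos"])).round(3), (M.T@np.array(K["R"]).T).round(2).tolist())
E
```

```text
rackall 572 (array([487.9, 272.7]), array([ 46.8, 130.3]), 11.24) [0.0352 0.0399 0.0439]
handles 235 (array([487.7, 274.1]), array([18.5, 98.4]), 10.9) [0.0632 0.0858 0.1037]
thin 86 (array([494.5, 238.5]), array([18.2, 25.4]), 12.87) [0.0633 0.0829 0.0862]
thick 149 (array([481.4, 306.5]), array([18.5, 32.3]), 10.9) [0.0633 0.1    0.1044]
plate 3101 (array([ 525.9, -143.9]), array([270. , 160.5]), 84.28) [0.0073 0.0103 0.0143]
datumtop 1718 (array([ 520.3, -143.7]), array([221.3,  90.1]), 84.61) [0.0318 0.0352 0.0385]
[[ 0.952  0.305  0.   ]
 [ 0.305 -0.952  0.   ]
 [ 0.    -0.    -1.   ]]
[[334.6, 0.0, 257.0], [0.0, 334.6, 194.5], [0.0, 0.0, 1.0]] [ 0.066 -0.001 -0.166] [[-0.0, -0.97, -0.24], [1.0, -0.0, -0.0], [0.0, -0.24, 0.97]]
```

Call:
apply_moves --commands '[3.2,5.2,0,0,0,0.091,9.3,3.2,5.2,0,0,0,0.091,9.3,3.2,5.2,0,0,0,0.091,9.3,3.2,5.2,0,0,0,0.091,9.3,3.2,5.2,0,0,0,0.091,9.3,3.2,5.2,0,0,0,0.091,9.3,3.2,5.2,0,0,0,0.091,9.3,3.2,5.2,0,0,0,0.091,9.3]'

```text
t: 1.7
tool_pos: [0.4415, -0.147, 0.219]
orientation: [2.713, 1.576, 0.004]
force: [0.7, -0.5, 0.4]
opening: 0.0928
```

```bash
python3 - <<'E'
from h import *
s,M=axes(); print(s["tool_pos"].round(4),M.round(3).tolist())
z=np.load("top.npz"); P=cloud("top",z["d"]); ok=z["d"]>0
# tall things near fixture
m=(ok&(P[...,2]>.05)&(P[...,0]>.2)&(P[...,0]<.8)).astype(np.uint8)
n,L,st,_=cv2.connectedComponentsWithStats(m)
for i in range(1,n):
    if st[i,4]>15: Q=P[L==i]; print(st[i,4],Q.min(0).round(3),Q.max(0).round(3))
im,d=read_camera("wrist"); np.savez("w1.npz",im=im,d=d); Q=cloud("wrist",d)
cv2.imwrite("pics/e.png",im)
E
```

```text
[ 0.4415 -0.147   0.219 ] [[0.495, 0.869, 0.004], [0.869, -0.495, -0.002], [0.0, 0.005, -1.0]]
680 [ 0.683 -0.692  0.05 ] [ 0.799 -0.631  0.185]
82 [0.793 0.099 0.05 ] [0.8   0.136 0.09 ]
649 [0.693 0.632 0.05 ] [0.8   0.713 0.068]
6486 [ 0.266 -0.681  0.05 ] [ 0.633 -0.584  0.154]
840 [ 0.554 -0.483  0.05 ] [ 0.607 -0.429  0.183]
1069 [0.385 0.582 0.099] [0.514 0.619 0.153]
95 [0.484 0.225 0.05 ] [0.505 0.25  0.087]
161 [0.47  0.29  0.051] [0.493 0.323 0.106]
91 [0.394 0.252 0.051] [0.42  0.274 0.083]
140 [0.2   0.569 0.066] [0.217 0.61  0.133]
2785 [ 0.2   -0.063  0.259] [0.22  0.035 0.677]
```

Call:
apply_moves --commands '[0.66,4.8,0,0,0,0.089,9.3,0.66,4.8,0,0,0,0.089,9.3,0.66,4.8,0,0,0,0.089,9.3,0.66,4.8,0,0,0,0.089,9.3,0.66,4.8,0,0,0,0.089,9.3,0.66,4.8,0,0,0,0.089,9.3,0.66,4.8,0,0,0,0.089,9.3,0.66,4.8,0,0,0,0.089,9.3]'

```text
t: 2.75
tool_pos: [0.4989, 0.2541, 0.2208]
orientation: [1.958, 2.454, 0.016]
force: [1.5, -0.2, 0.8]
opening: 0.0929
```

Call:
apply_moves --commands '[0,0,-1,0,0,0,9.3,0,0,0,0,0,0,6]'

```text
t: 3.0
tool_pos: [0.4985, 0.2563, 0.2099]
orientation: [1.953, 2.459, 0.015]
force: [-0.2, 0.5, -0.0]
opening: 0.0868
```

```bash
python3 - <<'E'
from h import *
s,M=axes(); print(s["tool_pos"].round(4),M.round(3).tolist(), np.degrees(np.arctan2(M[1,1],M[0,1])))
im,d=read_camera("wrist"); P=cloud("wrist",d); ok=d>0
def box(x0,x1,y0,y1,z0,z1): return P[ok&(P[...,0]>x0)&(P[...,0]<x1)&(P[...,1]>y0)&(P[...,1]<y1)&(P[...,2]>z0)&(P[...,2]<z1)]
for n,b in dict(rack=(.44,.54,.2,.35,.037,.047),thin=(.46,.53,.21,.27,.079,.092),thinall=(.46,.53,.21,.27,.055,.092),thick=(.44,.53,.275,.35,.095,.115)).items():
    Q=box(*b); print(n,len(Q)); 
    if len(Q)>5: print(rect(Q), np.percentile(Q[:,2],[5,50,95]).round(4))
w=np.load("w1.npz")
cv2.imwrite("pics/f.png",np.hstack([cv2.resize(x,(400,300)) for x in (w["im"],im)]))
E
```

```text
[0.4985 0.2563 0.2099] [[-0.226, 0.974, 0.007], [0.974, 0.226, 0.006], [0.005, 0.009, -1.0]] 13.07713701166217
rack 4364
(array([488.9, 276.3]), array([ 46. , 130.2]), 10.98) [0.0416 0.0428 0.0441]
thin 534
(array([495.5, 241.9]), array([17.3, 24.8]), 12.4) [0.084  0.0865 0.0878]
thinall 633
(array([495.5, 241.9]), array([17.4, 24.9]), 12.06) [0.0621 0.0863 0.0877]
thick 910
(array([482.4, 310.5]), array([17.9, 31.6]), 12.36) [0.1033 0.1048 0.106 ]
```

View pics/f.png

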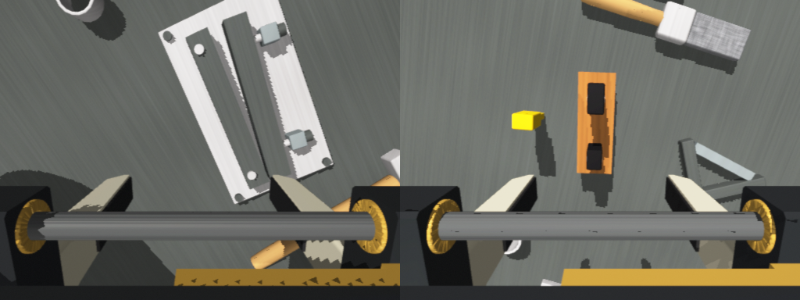

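Call:
apply_moves --commands '[-0.2,-0.8,-2.5,-0.006,0.007,-0.028,6,-0.15,-0.8,-2.5,0,0,0,6,0,0,-2,0,0,0,6,0,0,0,0,0,0,6]'

```text
t: 3.55
tool_pos: [0.4968, 0.2347, 0.1415]
orientation: [1.999, 2.42, 0.006]
force: [-0.1, -0.9, -0.4]
opening: 0.0602
```

```bash
cat > lookrack.py <<'E'
from h import *
s,M=axes(); print(s["tool_pos"].round(4),M.round(4).tolist(), np.degrees(np.arctan2(M[1,1],M[0,1])),s["dq"].round(3),s["opening"],s["force"])
K=camera_model("wrist"); im,d=read_camera("wrist"); 
P=cloud("wrist",d); print("campose drift",np.abs(np.array(camera_model("wrist")["t"])-K["t"]).max())
ok=d>0
def box(x0,x1,y0,y1,z0,z1): return P[ok&(P[...,0]>x0)&(P[...,0]<x1)&(P[...,1]>y0)&(P[...,1]<y1)&(P[...,2]>z0)&(P[...,2]<z1)]
for n,b in dict(rack=(.44,.54,.2,.35,.037,.047),thin=(.46,.53,.21,.27,.079,.092),thick=(.44,.53,.275,.35,.095,.115)).items():
    Q=box(*b); print(n,len(Q)); 
    if len(Q)>5: print(rect(Q), np.percentile(Q[:,2],[5,50,95]).round(4))
cv2.imwrite("pics/g.png",im)
E
python3 lookrack.py
```

```text
[0.4968 0.2347 0.1415] [[-0.1888, 0.982, 0.0049], [0.982, 0.1888, 0.0012], [0.0002, 0.005, -1.0]] 10.883638506930678 [-0.017 -0.028 -0.023 -0.002  0.011 -0.   ] 0.06022102753517391 [-0.14252075 -0.86383358 -0.44521102]
campose drift 0.0011687110893441321
rack 6905
(array([489.4, 276.2]), array([ 46.2, 130.2]), 11.01) [0.0423 0.0434 0.0446]
thin 916
(array([495.7, 242.6]), array([18.2, 23.7]), 10.83) [0.0844 0.0871 0.0883]
thick 1697
(array([482.7, 310.8]), array([17.8, 31.1]), 10.33) [0.104  0.1053 0.1065]
```

Call:
apply_moves --commands '[-0.1,0.6,-2,-0.001,0.005,0,5,0,0,-2,0,0,0,5,0,0,0,0,0,0,5,0,0,0,0,0,0,5]'

```text
t: 4.1
tool_pos: [0.4986, 0.2419, 0.104]
orientation: [2.001, 2.418, 0.009]
force: [-0.6, 0.3, -0.3]
opening: 0.0498
```

```bash
sed -i 's/g.png/g2.png/' lookrack.py; python3 lookrack.py
```

```text
[0.4986 0.2419 0.104 ] [[-0.1873, 0.9823, 0.006], [0.9823, 0.1873, 0.0027], [0.0015, 0.0064, -1.0]] 10.794477657437518 [ 0.002  0.006  0.009  0.002 -0.001  0.003] 0.049790243074449764 [-0.5975089   0.26272203 -0.28458514]
campose drift 0.00012793754802853385
rack 8680
(array([488.3, 275.8]), array([ 46.2, 130. ]), 11.03) [0.0409 0.042  0.0431]
thin 1249
(array([494.8, 242.1]), array([17.8, 23.8]), 10.91) [0.0835 0.0857 0.0868]
thick 2502
(array([481.6, 310.4]), array([18.4, 31.5]), 10.94) [0.1025 0.1039 0.105 ]
```

View pics/g2.png

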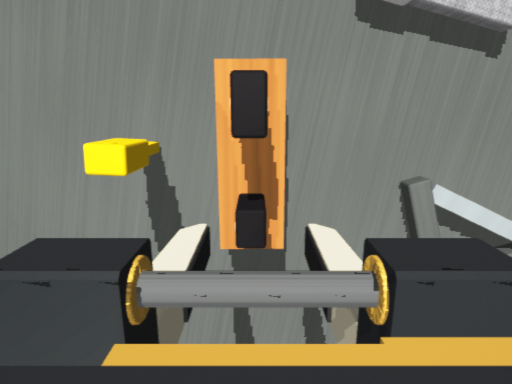

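Call:
apply_moves --commands '[-0.4,-0.1,-1.5,-0.003,0.006,0.003,5,0,0,-1.5,0,0,0,5,0,0,-1.5,0,0,0,5,0,0,-0.8,0,0,0,5,0,0,0,0,0,0,5,0,0,0,0,0,0,5]'

```text
t: 4.9
tool_pos: [0.4941, 0.2409, 0.0473]
orientation: [-1.999, -2.424, 0.001]
force: [0.5, 0.2, -0.7]
opening: 0.0499
```

Call:
apply_moves --commands '[0,0,0,0,0,0,3,0,0,0,0,0,0,1.5,0,0,0,0,0,0,1,0,0,0,0,0,0,1,0,0,0,0,0,0,1,0,0,0,0,0,0,1]' --squeeze 30

```text
t: 5.65
tool_pos: [0.4952, 0.2413, 0.0489]
orientation: [1.998, 2.423, 0.003]
force: [1.0, 0.7, -0.9]
opening: 0.0175
```

Call:
apply_moves --commands '[0,0,2,0,0,0,1,0,0,2.5,0,0,0,1,0,0,2.5,0,0,0,1,0,0,2.5,0,0,0,1,0,0,2,0,0,0,1,0,0,0,0,0,0,1]'

```text
t: 6.4
tool_pos: [0.4926, 0.2403, 0.1645]
orientation: [-1.998, -2.423, 0.005]
force: [1.5, 0.2, -2.2]
opening: 0.0181
```

```bash
sed -i 's/g2.png/g3.png/' lookrack.py; python3 lookrack.py; python3 - <<'E'
from h import *
for q in ["datum_bar","gap_wide","gap_narrow"]:
    pass
w=np.load("top.npz"); P=cloud("top",w["d"]); im=w["im"]
# fixture frame from plate rect
th=np.radians(84.4-180); fx=np.array([np.cos(th),np.sin(th)]); fy=np.array([-fx[1],fx[0]]); c=np.array([.5259,-.1439])
q=P[...,:2]-c; X=q@fx; Y=q@fy; Z=P[...,2]
for x0 in (-.1,-.075,-.05,-.02,.0,.03,.06,.09):
    m=(abs(X-x0)<.006)&(abs(Y)<.07)&(w["d"]>0); t=m&(Z>.028)
    ys=np.sort(Y[t]); g=np.diff(ys); i=g.argmax(); print(x0, ys[0].round(4),ys[-1].round(4),"gap",ys[i].round(4),ys[i+1].round(4))
E
```

```text
[0.4926 0.2403 0.1645] [[-0.1905, 0.9817, -0.0031], [0.9817, 0.1905, -0.0015], [-0.0009, -0.0033, -1.0]] 10.981664404123263 [ 0.     0.015  0.032 -0.    -0.009 -0.   ] 0.018061900854249115 [ 1.49789731  0.20530484 -2.17402119]
campose drift 0.0010681917402205476
rack 6144
(array([487.4, 275.9]), array([ 46.2, 130.1]), 11.0) [0.0396 0.0407 0.0419]
thin 0
thick 1365
(array([481., 310.]), array([18.1, 31.3]), 10.54) [0.1012 0.1026 0.1038]
-0.1 -0.0498 0.0313 gap -0.0205 0.0001
-0.075 -0.0498 0.0697 gap -0.021 -0.0011
-0.05 -0.0498 0.0262 gap -0.0198 -0.0046
-0.02 -0.0501 0.0239 gap -0.0192 -0.0073
0.0 -0.0505 0.0211 gap -0.0197 -0.0084
0.03 -0.0497 0.0179 gap -0.0199 -0.0115
0.06 -0.0501 0.0474 gap 0.0173 0.0273
0.09 -0.0502 0.0121 gap -0.0196 -0.0169
```

Call:
apply_moves --commands '[0.5,-4.5,0,-0.001,-0.003,-0.048,1,0.5,-4.5,0,0,0,-0.048,1,0.5,-4.5,0,0,0,-0.048,1,0.5,-4.5,0,0,0,-0.048,1,0.5,-4.5,0,0,0,-0.048,1,0.5,-4.5,0,0,0,-0.048,1,0,-2,0,0,0,0,1,0,0,0,0,0,0,1]'

```text
t: 7.45
tool_pos: [0.5142, -0.0582, 0.1491]
orientation: [-2.324, -2.094, 0.024]
force: [0.6, 0.3, -1.9]
opening: 0.0176
```

```bash
cat > lookfix.py <<'E'
from h import *
import sys
s,M=axes(); print(s["t"],s["tool_pos"].round(4),"tilt",M[:2,2].round(4), "yaw",np.degrees(np.arctan2(M[1,1],M[0,1])).round(2),np.abs(s["dq"]).max().round(3),s["opening"].round(4),s["force"].round(2))
im,d=read_camera("wrist"); P=cloud("wrist",d); ok=d>0
cv2.imwrite("pics/%s.png"%sys.argv[1],im)
th=np.radians(84.4-180); fx=np.array([np.cos(th),np.sin(th)]); fy=np.array([-fx[1],fx[0]]); c=np.array([.5259,-.1439])
q=P[...,:2]-c; X=q@fx; Y=q@fy; Z=P[...,2]
pl=ok&(abs(Z-.012)<.004)&(abs(X)<.145)&(abs(Y)<.09)
if pl.sum()>50: print("plate",rect(P[pl]),np.median(Z[pl]))
top=ok&(abs(Z-.037)<.005)&(abs(X)<.12); print("bartopz",np.median(Z[top]), "X",X[top].min(),X[top].max())
A=[];B=[]
for x0 in np.arange(-.105,.106,.006):
    t=top&(abs(X-x0)<.003)
    da=Y[t&(Y<-.014)&(Y>-.06)]; db=Y[t&(Y>-.02)&(Y<.05)]
    ys=np.sort(Y[t&(Y>-.045)&(Y<.03)])
    if len(ys)<15: continue
    g=np.diff(ys); i=g.argmax()
    if g[i]>.003: A.append((x0,ys[i]));B.append((x0,ys[i+1]))
A=np.array(A);B=np.array(B); print(len(A))
if len(A)>4:
    from scipy.stats import theilslopes
    for n,a in (("datum",A),("second",B)):
        r=theilslopes(a[:,1]*1000,a[:,0]); print(n,"Y0 mm",round(r[1],2),"slope",round(r[0]/1000,4)); print(np.c_[a[:,0]*1000,a[:,1]*1000].round(1).tolist())
tq=s["tool_pos"][:2]-c; print("tool in plate frame X,Y",(tq@fx).round(4),(tq@fy).round(4))
E
python3 lookfix.py i
```

```text
Traceback (most recent call last):
  File "lookfix.py", line 3, in <module>
    s,M=axes(); print(s["t"],s["tool_pos"].round(4),"tilt",M[:2,2].round(4), "yaw",np.degrees(np.arctan2(M[1,1],M[0,1])).round(2),np.abs(s["dq"]).max().round(3),s["opening"].round(4),s["force"].round(2))
                                                                                                                                                                 ^^^^^^^^^^^^^^^^^^
AttributeError: 'float' object has no attribute 'round'
```

```bash
sed -i 's/s\["opening"\].round(4)/s["opening"]/' lookfix.py; python3 lookfix.py i
```

```text
7.45 [ 0.5142 -0.0582  0.1491] tilt [-0.0204 -0.0004] yaw -5.97 0.013 0.01756637786206938 [ 0.63  0.25 -1.91]
plate (array([ 528.5, -116.7]), array([222.8, 160.2]), 84.13) 0.0118881161811813
bartopz 0.03677545157259887 X -0.11430346150531394 0.06518860185481169
16
datum Y0 mm -20.3 slope 0.0017
[[-105.0, -20.4], [-99.0, -20.4], [-93.0, -20.4], [-87.0, -20.5], [-81.0, -20.5], [-75.0, -20.5], [-69.0, -28.3], [-63.0, -29.3], [-57.0, -38.1], [27.0, -20.0], [33.0, -20.0], [39.0, -20.1], [45.0, -20.1], [51.0, -20.1], [57.0, -20.1], [63.0, -20.2]]
second Y0 mm -8.76 slope -0.0854
[[-105.0, -0.1], [-99.0, -0.2], [-93.0, -1.0], [-87.0, -1.6], [-81.0, -1.7], [-75.0, -2.5], [-69.0, -3.2], [-63.0, -3.3], [-57.0, -4.0], [27.0, -11.6], [33.0, -11.6], [39.0, -12.5], [45.0, -12.5], [51.0, -13.5], [57.0, -13.5], [63.0, -14.4]]
tool in plate frame X,Y -0.0841 -0.02
```

View pics/i.png

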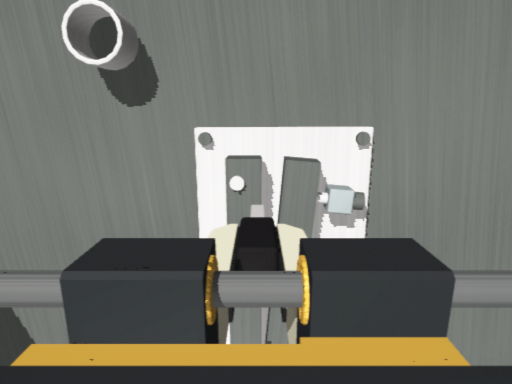

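Call:
apply_moves --commands '[0.8,-0.7,0,0,-0.02,0.005,1,0,0,0,0,0,0,1,0,0,0,0,0,0,1]'

```text
t: 7.88
tool_pos: [0.5222, -0.0624, 0.1478]
orientation: [-2.324, -2.112, 0.0]
force: [-0.2, -0.0, -1.8]
opening: 0.0179
```

```bash
cat > st.py <<'E'
from h import *
s,M=axes(); th=np.radians(-95.7); fx=np.array([np.cos(th),np.sin(th)]); fy=np.array([-fx[1],fx[0]]); c=np.array([.5259,-.1439])
q=s["tool_pos"][:2]-c; f=s["force"][:2]; w=s["wrist_torque"]
print(round(s["t"],2),"X,Y mm",(1000*q@fx).round(2),(1000*q@fy).round(2),"z",(1000*s["tool_pos"][2]).round(2),"tilt fx,fy mrad",(1000*M[:2,2]@fx).round(1),(1000*M[:2,2]@fy).round(1),"yaw",np.degrees(np.arctan2(M[1,1],M[0,1])).round(2),"F fx,fy,z",(f@fx).round(2),(f@fy).round(2),s["force"][2].round(2),"T",w.round(3),"op",round(s["opening"]*1000,2))
E
python3 st.py
```

```text
7.88 X,Y mm -80.68 -11.78 z 147.78 tilt fx,fy mrad -0.7 -0.9 yaw -5.46 F fx,fy,z 0.03 -0.2 -1.79 T [-0.037 -0.007 -0.056] op 17.9
```

Call:
apply_moves --commands '[0.05,0,-1.5,0,0,-0.004,1,0,0,-1.5,0,0,0,1,0,0,-1.5,0,0,0,1,0,0,-1,0,0,0,1,0,0,0,0,0,0,1,0,0,0,0,0,0,1]'

```text
t: 8.62
tool_pos: [0.5216, -0.0613, 0.0875]
orientation: [-2.325, -2.107, 0.002]
force: [0.5, -0.5, -2.0]
opening: 0.0178
```

```bash
python3 st.py; python3 lookfix.py j
```

```text
8.62 X,Y mm -81.76 -12.53 z 87.49 tilt fx,fy mrad -1.2 -3.3 yaw -5.63 F fx,fy,z 0.48 0.54 -2.01 T [-0.041 -0.1   -0.002] op 17.77
8.625 [ 0.5216 -0.0613  0.0875] tilt [-0.0032  0.0015] yaw -5.63 0.005 0.017774539255334124 [ 0.49 -0.53 -2.01]
plate (array([530.7, -94.9]), array([177.8, 160.5]), 84.12) 0.012076038772982946
bartopz 0.03693205425362466 X -0.11344875155461925 0.01959081390292878
13
datum Y0 mm -19.92 slope -0.0021
[[-105.0, -19.6], [-99.0, -19.6], [-93.0, -19.6], [-87.0, -19.7], [-81.0, -19.7], [-75.0, -23.9], [-69.0, -41.8], [-9.0, -19.8], [-3.0, -19.8], [3.0, -19.8], [9.0, -19.8], [15.0, -19.8], [21.0, -19.9]]
second Y0 mm -7.41 slope -0.0848
[[-105.0, 0.2], [-99.0, -0.3], [-93.0, -0.9], [-87.0, -1.4], [-81.0, -1.6], [-75.0, -1.4], [-69.0, 16.3], [-9.0, -8.0], [-3.0, -8.7], [3.0, -8.7], [9.0, -9.5], [15.0, -10.2], [21.0, -10.2]]
tool in plate frame X,Y -0.0818 -0.0124
```

View pics/j.png

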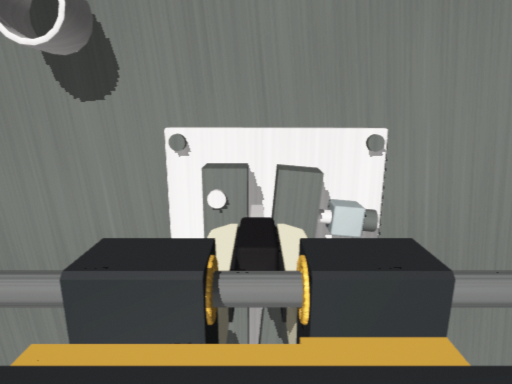

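Call:
apply_moves --commands '[0.15,0,-0.5,-0.001,-0.003,0,1,0,0,-0.8,0,0,0,1,0,0,-0.8,0,0,0,1,0,0,-0.5,0,0,0,1,0,0,0,0,0,0,1,0,0,0,0,0,0,1]'

```text
t: 9.43
tool_pos: [0.5238, -0.0615, 0.0605]
orientation: [2.327, 2.109, 0.002]
force: [-0.1, 0.2, -1.6]
opening: 0.0176
```

```bash
python3 st.py
```

```text
9.43 X,Y mm -81.8 -10.29 z 60.53 tilt fx,fy mrad -0.2 1.6 yaw -5.64 F fx,fy,z -0.15 -0.07 -1.56 T [-0.025 -0.055 -0.002] op 17.61
```

Call:
apply_moves --commands '[-0.15,-1,0,0,0,0,1,-0.15,-1,0,0,0,0,1,-0.15,-1,0,0,0,0,1,-0.15,-1,0,0,0,0,1,-0.15,-1,0,0,0,0,1,-0.15,-1,0,0,0,0,1,0,0,0,0,0,0,1,0,0,0,0,0,0,1]'

```text
t: 10.42
tool_pos: [0.5145, -0.127, 0.0614]
orientation: [2.328, 2.106, 0.003]
force: [0.1, 0.8, -2.0]
opening: 0.0178
```

```bash
python3 st.py
```

```text
10.43 X,Y mm -15.73 -13.06 z 61.39 tilt fx,fy mrad 0.3 3.0 yaw -5.71 F fx,fy,z -0.81 0.03 -2.01 T [-0.074 -0.102 -0.021] op 17.81
```

Call:
apply_moves --commands '[-0.15,0,-0.15,0,-0.003,0,1,-0.06,0,0,0,0,0,1,0,0,0,0,0,0,1]'

```text
t: 10.8
tool_pos: [0.5122, -0.1261, 0.0596]
orientation: [2.325, 2.106, 0.007]
force: [-0.1, -0.2, -1.4]
opening: 0.0179
```

```bash
python3 st.py
```

```text
10.8 X,Y mm -16.37 -15.43 z 59.62 tilt fx,fy mrad -0.3 5.9 yaw -5.65 F fx,fy,z 0.19 -0.06 -1.37 T [-0.088 -0.087  0.004] op 17.95
```

Call:
apply_moves --commands '[0,0,0,0,0.006,0,1,-0.08,0,0,0,0,0,1]'

```text
t: 11.05
tool_pos: [0.512, -0.1259, 0.0598]
orientation: [2.327, 2.109, 0.0]
force: [4.5, -1.2, -4.0]
opening: 0.0181
```

```bash
python3 st.py
```

```text
11.05 X,Y mm -16.5 -15.62 z 59.81 tilt fx,fy mrad 0.3 0.8 yaw -5.64 F fx,fy,z 0.73 4.59 -3.99 T [-0.154 -1.021  0.054] op 18.15
```

Call:
apply_moves --commands '[-0.08,0,0,0,0,0,1]'

```text
t: 11.18
tool_pos: [0.5119, -0.126, 0.06]
orientation: [2.326, 2.108, 0.002]
force: [4.7, 0.1, -4.1]
opening: 0.0178
```

```bash
python3 st.py
```

```text
11.18 X,Y mm -16.45 -15.67 z 60.03 tilt fx,fy mrad 0.4 2.4 yaw -5.63 F fx,fy,z -0.56 4.63 -4.07 T [-0.039 -1.094 -0.029] op 17.81
```

Call:
apply_moves --commands '[-0.06,-0.4,0,0,0.002,0,1,-0.05,-0.4,0,0,0,0,1,-0.05,-0.4,0,0,0,0,1,-0.05,-0.4,0,0,0,0,1,-0.05,-0.4,0,0,0,0,1]'

```text
t: 11.8
tool_pos: [0.5099, -0.147, 0.0607]
orientation: [2.327, 2.109, 0.002]
force: [3.2, 1.4, -1.4]
opening: 0.018
```

```bash
python3 st.py
```

```text
11.8 X,Y mm 4.64 -15.66 z 60.67 tilt fx,fy mrad -0.1 1.7 yaw -5.63 F fx,fy,z -1.7 3.0 -1.44 T [ 0.255 -0.713 -0.074] op 17.99
```

Call:
apply_moves --commands '[-0.05,-0.3,-0.05,0,0.002,0,1,-0.05,-0.3,-0.02,0,0,0,1,-0.05,-0.3,-0.02,0,0,0,1,-0.05,-0.3,0,0,0,0,1]'

```text
t: 12.3
tool_pos: [0.5086, -0.1596, 0.0601]
orientation: [2.327, 2.109, 0.002]
force: [4.0, 1.5, -1.8]
opening: 0.0177
```

```bash
python3 st.py
```

```text
12.3 X,Y mm 17.38 -15.7 z 60.1 tilt fx,fy mrad -0.4 1.3 yaw -5.63 F fx,fy,z -1.9 3.88 -1.77 T [ 0.377 -1.064 -0.016] op 17.65
```

Call:
apply_moves --commands '[-0.05,-0.2,0,0,0,0,1,-0.05,-0.2,0,0,0,0,1]'

```text
t: 12.55
tool_pos: [0.5081, -0.1638, 0.0603]
orientation: [2.327, 2.109, 0.004]
force: [4.2, 2.7, -1.5]
opening: 0.0177
```

```bash
python3 st.py
```

```text
12.55 X,Y mm 21.58 -15.74 z 60.3 tilt fx,fy mrad -0.8 2.6 yaw -5.63 F fx,fy,z -3.08 3.94 -1.45 T [ 0.476 -1.148 -0.07 ] op 17.72
```

Call:
apply_moves --commands '[-0.05,-0.2,0,0,0,0,1,-0.05,-0.2,0,0,0,0,1]'

```text
t: 12.8
tool_pos: [0.5076, -0.1678, 0.0605]
orientation: [2.326, 2.108, 0.005]
force: [4.8, 2.6, -1.9]
opening: 0.0179
```

```bash
python3 st.py
```

```text
12.8 X,Y mm 25.63 -15.79 z 60.5 tilt fx,fy mrad -1.2 3.8 yaw -5.62 F fx,fy,z -3.06 4.49 -1.9 T [ 0.523 -1.11  -0.019] op 17.89
```

Call:
apply_moves --commands '[-0.04,-0.2,0,0.001,0.004,0,1,-0.04,-0.15,0,0,0,0,1]'

```text
t: 13.05
tool_pos: [0.5074, -0.1712, 0.0606]
orientation: [-2.327, -2.109, -0.004]
force: [4.9, 3.6, -2.1]
opening: 0.0178
```

```bash
python3 st.py
```

```text
13.05 X,Y mm 29.04 -15.73 z 60.64 tilt fx,fy mrad -2.5 0.8 yaw -5.62 F fx,fy,z -4.11 4.52 -2.05 T [ 0.729 -1.149  0.01 ] op 17.83
```

Call:
apply_moves --commands '[-0.04,-0.15,0,0,0.001,0,1,-0.04,-0.15,0,0,0,0,1]'

```text
t: 13.3
tool_pos: [0.5072, -0.1728, 0.0606]
orientation: [-2.325, -2.108, -0.007]
force: [5.7, 6.3, -1.3]
opening: 0.0176
```

```bash
python3 st.py
```

```text
13.3 X,Y mm 30.6 -15.76 z 60.63 tilt fx,fy mrad -5.5 0.7 yaw -5.61 F fx,fy,z -6.84 5.09 -1.32 T [ 1.556 -1.321 -0.029] op 17.64
```

Call:
apply_moves --commands '[-0.04,-0.15,0,0,0.001,0,1,-0.04,-0.15,0,0,0,0,1]'

```text
t: 13.55
tool_pos: [0.5071, -0.1734, 0.0606]
orientation: [-2.323, -2.106, -0.012]
force: [5.2, 8.0, -0.9]
opening: 0.0177
```

```bash
python3 st.py
```

```text
13.55 X,Y mm 31.19 -15.74 z 60.64 tilt fx,fy mrad -9.9 0.6 yaw -5.6 F fx,fy,z -8.45 4.4 -0.86 T [ 1.622 -1.326 -0.064] op 17.73
```

Call:
apply_moves --commands '[-0.02,-0.1,0,-0.01,0.001,0,1,-0.02,-0.15,0,0,0,0,1]'

```text
t: 13.8
tool_pos: [0.5072, -0.1735, 0.0606]
orientation: [-2.325, -2.109, -0.005]
force: [4.6, 8.3, 0.1]
opening: 0.0179
```

```bash
python3 st.py
```

```text
13.8 X,Y mm 31.34 -15.71 z 60.64 tilt fx,fy mrad -3.9 0.7 yaw -5.58 F fx,fy,z -8.72 3.78 0.05 T [ 1.691 -1.099 -0.092] op 17.95
```

Call:
apply_moves --commands '[-0.015,-0.15,0,-0.002,0,0,1,-0.015,-0.15,0,-0.003,0,0,1]'

```text
t: 14.05
tool_pos: [0.5071, -0.1736, 0.0606]
orientation: [-2.325, -2.11, -0.006]
force: [4.7, 7.9, 0.4]
opening: 0.0179
```

```bash
python3 st.py
```

```text
14.05 X,Y mm 31.43 -15.72 z 60.61 tilt fx,fy mrad -4.0 0.8 yaw -5.55 F fx,fy,z -8.32 3.85 0.42 T [ 1.851 -1.054 -0.022] op 17.94
```

```bash
cat > tilt.py <<'E'
from h import *
import sys
s,M=axes(); im,d=read_camera("wrist"); P=cloud("wrist",d)
th=np.radians(-95.65); fx=np.array([np.cos(th),np.sin(th)]); fy=np.array([-fx[1],fx[0]])
q=P[...,:2]-(np.array(sys.argv[2:4],float)/1000 if len(sys.argv)>3 else s["tool_pos"][:2]); X=q@fx*1000; Y=q@fy*1000; Z=P[...,2]*1000
for n,z0,z1 in (("handle",54,94),("blade",20,50)):
    m=(d>0)&(abs(Y)<(7 if n=="handle" else 3.2))&(Z>z0)&(Z<z1)&(X>-20)&(X<4)
    x,z=X[m],Z[m]; print(n,m.sum())
    if m.sum()>20:
        for _ in range(3):
            k=np.polyfit(z,x,1); r=x-np.polyval(k,z); g=abs(r)<max(1,2*np.std(r)); x,z=x[g],z[g]
        print(" face X at zmid",np.polyval(k,(z0+z1)/2).round(2),"tilt mrad dX/dZ",(k[0]*1000).round(1),"z range",z.min().round(1),z.max().round(1),"rms",r.std().round(2))
m=(d>0)&(abs(Y)<7)&(Z>70)&(X>-20)&(X<15); print("top z",np.percentile(Z[m],[50,90,99]).round(1) if m.any() else None)
cv2.imwrite("pics/%s.png"%sys.argv[1],im)
E
python3 tilt.py k
```

```text
handle 805
 face X at zmid -12.33 tilt mrad dX/dZ 8.6 z range 56.0 93.9 rms 0.22
blade 115
 face X at zmid -8.68 tilt mrad dX/dZ 10.0 z range 20.0 43.3 rms 0.2
top z [96.8 98.3 99. ]
```

View pics/k.png

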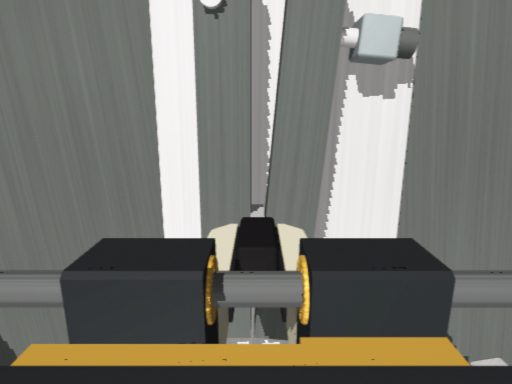

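Call:
apply_moves --commands '[0.01,-0.2,0,-0.005,0,0,1,0.01,-0.2,0,-0.005,0,0,1]' --squeeze 40

```text
t: 14.35
tool_pos: [0.5071, -0.1742, 0.0605]
orientation: [2.326, 2.112, 0.0]
force: [3.6, 9.6, 2.9]
opening: 0.0177
```

```bash
python3 st.py
```

```text
14.35 X,Y mm 32.04 -15.66 z 60.48 tilt fx,fy mrad 0.2 0.3 yaw -5.52 F fx,fy,z -9.93 2.67 2.9 T [ 2.169 -0.751 -0.033] op 17.66
```

Call:
apply_moves --commands '[0.02,0.06,0,0,0,0,1,0.01,0.03,0,0,0,0,1]'

```text
t: 14.6
tool_pos: [0.5072, -0.1739, 0.0605]
orientation: [2.325, 2.112, -0.002]
force: [3.1, -0.1, -1.6]
opening: 0.0176
```

```bash
python3 st.py; python3 tilt.py l
```

```text
14.6 X,Y mm 31.67 -15.63 z 60.5 tilt fx,fy mrad 1.4 -0.1 yaw -5.5 F fx,fy,z -0.2 3.06 -1.62 T [-0.05  -0.749 -0.062] op 17.62
handle 812
 face X at zmid -12.29 tilt mrad dX/dZ 0.6 z range 54.8 93.9 rms 0.21
blade 110
 face X at zmid -8.29 tilt mrad dX/dZ -0.5 z range 20.1 42.2 rms 0.16
top z [96.7 98.2 98.8]
```

Call:
apply_moves --commands '[0.05,0,0,0,0,0,1,0.02,0,0,0,0,0,1]'

```text
t: 14.9
tool_pos: [0.5072, -0.1739, 0.0604]
orientation: [-2.326, -2.111, 0.003]
force: [1.4, 1.2, 0.3]
opening: 0.0179
```

```bash
python3 st.py
```

```text
14.9 X,Y mm 31.72 -15.62 z 60.45 tilt fx,fy mrad 1.0 -1.6 yaw -5.53 F fx,fy,z -1.3 1.31 0.26 T [ 0.29  -0.392 -0.095] op 17.89
```

Call:
apply_moves --commands '[0.01,-0.15,0,0,0,0,1]'

```text
t: 15.02
tool_pos: [0.5072, -0.1743, 0.0604]
orientation: [-2.324, -2.11, 0.001]
force: [0.8, 9.3, 2.4]
opening: 0.0183
```

```bash
python3 st.py
```

```text
15.03 X,Y mm 32.13 -15.57 z 60.44 tilt fx,fy mrad -1.0 -2.2 yaw -5.52 F fx,fy,z -9.38 -0.14 2.38 T [ 1.86  -0.421 -0.039] op 18.32
```

Call:
apply_moves --commands '[0.01,-0.15,0,-0.004,-0.001,0,1]'

```text
t: 15.15
tool_pos: [0.5072, -0.1744, 0.0604]
orientation: [-2.325, -2.111, 0.002]
force: [0.3, 8.7, 3.8]
opening: 0.018
```

```bash
python3 st.py
```

```text
15.15 X,Y mm 32.2 -15.6 z 60.36 tilt fx,fy mrad 0.1 -1.6 yaw -5.53 F fx,fy,z -8.68 -0.6 3.82 T [ 1.865 -0.231 -0.078] op 18.0
```

Call:
apply_moves --commands '[0,0.06,0,0,0.001,0,1,0,0.02,0,0,0,0,1]'

```text
t: 15.4
tool_pos: [0.5073, -0.1741, 0.0604]
orientation: [-2.325, -2.111, 0.004]
force: [0.8, 0.1, -0.3]
opening: 0.0178
```

```bash
python3 st.py
```

```text
15.4 X,Y mm 31.86 -15.55 z 60.41 tilt fx,fy mrad 1.2 -2.4 yaw -5.52 F fx,fy,z -0.15 0.77 -0.27 T [-0.029 -0.428 -0.073] op 17.75
```

Forces are near zero, so I'll open the fingers and go up.

Call:
apply_moves --commands '[0,0,0,0,0,0,2.2,0,0,0,0,0,0,3,0,0,0,0,0,0,4,0,0,0,0,0,0,4]'

```text
t: 15.9
tool_pos: [0.5061, -0.1744, 0.0599]
orientation: [-2.324, -2.11, 0.006]
force: [-0.4, 0.3, 0.1]
opening: 0.0395
```

```bash
python3 st.py; python3 tilt.py m 507.3 -174.1
```

```text
15.9 X,Y mm 32.28 -16.63 z 59.88 tilt fx,fy mrad 1.4 -4.6 yaw -5.53 F fx,fy,z -0.25 -0.47 0.1 T [-0.051 -0.09  -0.021] op 39.45
handle 816
 face X at zmid -12.31 tilt mrad dX/dZ 0.5 z range 55.8 94.0 rms 0.22
blade 118
 face X at zmid -8.43 tilt mrad dX/dZ -4.0 z range 20.0 43.5 rms 0.21
top z [96.6 98.1 98.7]
```

Call:
apply_moves --commands '[0.1,0,1,0,-0.004,0,4,0,0,2,0,0,0,4,0,0,2.5,0,0,0,4,0,0,3,0,0,0,4,0,0,3,0,0,0,4,0,0,0,0,0,0,4]'

```text
t: 16.7
tool_pos: [0.5073, -0.1743, 0.1818]
orientation: [2.324, 2.11, 0.001]
force: [-0.3, -0.7, -0.8]
opening: 0.0396
```

Call:
apply_moves --commands '[0,4,2,0,0,0,4,0,4,0,0,0,0,4,0,4,0,0,0,0,4,0,0,0,0,0,0,4,0,0,0,0,0,0,4]'

```text
t: 17.32
tool_pos: [0.5056, -0.0516, 0.1993]
orientation: [2.327, 2.11, -0.002]
force: [0.8, -1.0, 0.6]
opening: 0.0401
```

```bash
python3 st.py; python3 - <<'E'
from h import *
ims=[]
for c in ("scene","top","wrist"):
    im,d=read_camera(c); ims.append(im); P=cloud(c,d)
    m=(d>0)&(P[...,2]>.085)&(P[...,2]<.11)&(abs(P[...,0]-.507)<.025)&(abs(P[...,1]+.174)<.025)
    print(c,m.sum(), rect(P[m]) if m.sum()>5 else "", np.median(P[m][:,2]) if m.any() else "")
a=cv2.resize(ims[0][160:280,140:300],(800//2,300),interpolation=cv2.INTER_CUBIC)
b=cv2.resize(ims[2],(400,300))
cv2.imwrite("pics/n.png",np.hstack([a,b]))
E
```

```text
17.32 X,Y mm -89.8 -29.38 z 199.35 tilt fx,fy mrad 1.2 -0.5 yaw -5.59 F fx,fy,z 0.89 0.87 0.6 T [-0.013 -0.06   0.019] op 40.07
scene 81 (array([ 507.1, -174.7]), array([25.2, 21.6]), 87.89) 0.09739196062608567
top 0  
wrist 550 (array([ 507. , -173.1]), array([24.3, 18.3]), 83.68) 0.0971251728463291
```

View pics/n.png

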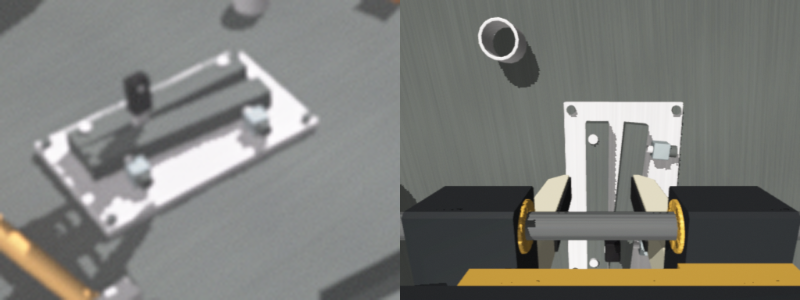

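The left half shows the gauge standing upright in the gap, at about (137,95), with the fixture undisturbed. In the right half the gripper is well clear of it. I'm handing in.

```bash
python3 -c "
from plant import *
print(close_job())"
```

```text
the job is handed in; nothing more can be done
None
```

The thin gauge is nipped between the two bars and standing by itself. I handed the job in at about 17.5 s of the 67 s allowed.

- **What I did:** I took the short-handled gauge from the rack and lowered its blade into the wide end of the gap. Then I laid it flat along the datum bar and slid it towards the narrow end. Both bars touched with the leading edge roughly 37 mm past mid-length, and I stopped about 2–3 mm further on.
- **Fit before letting go:** With almost no sideways force, the gauge resisted a push of about 9 N along the gap. I estimate the squeeze at about 7 N, so it is snug but well under the forced limit of 16 N. The peak push was about 10 N.
- **After letting go:** The gauge did not move and stayed upright: the handle fit gave 0.5 mrad, the less exact blade fit −4 mrad. Its handle top is at about 97 mm, so the blade ends about 3 mm above the base plate and the bars alone hold it.
- **Final views:** The scene and wrist cameras both show it standing at about (0.507, −0.174) m, agreeing to within 2 mm. The top camera gave no reading on it in the last check. I did not re-measure the thick gauge, the yellow look-alike or the other things, but I made no move towards them and felt no unexpected contact.

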